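Trip the hidden tray latch with the release pin and stage the setting gauge

ROBOT

A 6-joint arm with a two-finger parallel gripper is mounted at the origin on the work surface. World frame = base frame: x ahead of the robot, y to its left, z up, the work surface at z = 0. Lengths are in m, angles in rad, forces in N, time in s.
With the tool pointing down it reaches from about 0.25 to 0.775 m from the base axis. Payload 8.9 kg.
Tool frame: the origin (TCP) lies at the very end of the fingers, on their centre line; the grasp point (between the pads) lies 19 mm behind it; x points along the fingers, y is the direction in which the jaws open and shut, and the axes are right-handed (so a half turn about x gives the same grasp; the last joint's range is limited). The gripper opens to 85 mm and grips with 20 to 120 N. Pads are 22 mm wide; open, the fingers measure 114 mm over their backs; the gripper's body (76 mm by 85 mm) begins 54 mm behind the grasp point. The pads swing forward as they close: fully open they stand 13 mm farther back than shut.
Start: joints at [-1.26, 0.291, -0.153, 1.127, 0, 1.431], TCP at [0.228, -0.473, 0.231] pointing down, gripper open.
Joint ranges: [-2.52, 2.52], [-0.91, 1.74], [-1.3, 1.37], [-1.96, 2.02], [-1.52, 1.47], [-3.14, 3.14]. Speed limits (rad/s): [2.22, 2.22, 2.79, 3.14, 3.14, 3.14].

INTERFACE

Orientations are given as [roll, pitch, yaw] about the fixed x, y, z axes, in that order (R = Rz(yaw) Ry(pitch) Rx(roll)).
In Python, from rig import env gives the robot as it stands. The module is installed in compiled form; this text tells all that it offers.
- The arm moves only by the tool play_rows, never from a script. Its argument "plan" is a list of rows, each a list of 6 numbers: the shift along the world's x, y, z in m, then the turn, a rotation vector about the world's x, y, z in rad. A call has 1 to 12 rows; each row is the pose to reach, as a shift and turn from the pose commanded when the call began; what a row does not reach only later rows make up. A row lasts 1/10 s, in which the tool goes at most 50 mm and 8.59 degrees, less where a joint would pass 70% of its speed; a pose out of reach is approached as far as the arm can. A call with a gripper value outside its range is refused whole. "claw" is the opening, from -1 (shut) to 1 (fully open), so that 0 is half open, set as the call begins (left out, the last holds). The fingers move at their own pace and stop on an object; "newtons" is the grip in N (left out, the last holds). Time passes only in rows, so rows that repeat a pose let the fingers close. It gives the time, the measured TCP pose, the force and the opening at its end, in the units of the state.
- env.observe(): the state, without advancing time (a new reading comes with each control period).
- env.grab_frame(name): name is "side" or "top"; returns a dict with "pixels" (400x640x3 uint8, red, green, blue), "fovy" (degrees; the focal length in pixels is half the picture's height over the tangent of half this angle, whatever the lens; pixels are square), "cx", "cy" (the principal point, pixels), "R" (3x3) and "t" (3): a world point X has camera coordinates R X + t. Camera axes: x right, y down, z forward; pixel columns grow to the right and rows downward; lengths in m; the calibration is good to about 2 mm. A picture is of the moment at which its call begins. There is no depth.
- env.sign_off(): hands the job in, once; it reports no verdict.
The state is a dict: "t": time; "joint_positions": joint angles; "joint_vel": joint speeds; "effort": joint torques, N m; "tcp_pos": TCP position; "tcp_rot": TCP orientation; "force": force on the tool from outside, world axes, zero at the start; "torque": the same for the moment, N m; "finger_gap": finger opening in m.
Only numpy, scipy, OpenCV 4.12 (cv2) and the standard library are available. Lean on these libraries where they do the work, as an engineer would, in place of code of your own. Each camera call takes 0.05 s, during which the arm holds its last target.

TASK

Take the release pin from its stand and push its thin rod down the small access hole in the top of the light stage, so that the hidden latch trips and the tray springs out. Put the pin back in its stand, and take the steel setting gauge out of the tray and set it down gently, upright, inside the etched circle on the round glass. Leave the eyepiece, ring gauge and screwdriver where they are.

Things in the scene. Friction and masses are not known exactly. Their poses are not given: they have to be found in the camera images.
- instrument: Light stage: a low off-white box, 170 (its x) by 230 (its y) mm and 75 mm high, fixed to the table, standing at various places and yaws. Origin: centre of its underside. Its front (-x face) carries three black knobs on its +y half (sticking out 14 mm) and the grey flush front of the tray on its -y half. On top: a round glass towards +y and a small access hole in the rear corner towards -y.
- access_hole (a point): Centre of the mouth of the access hole, level with the box's flat top (75 mm above the table). A plain round vertical hole 13 mm in diameter, with a thin steel bezel, through a 6 mm top plate, at x = +55, y = -55 mm of the instrument. Below it lies the hidden latch plate, its surface 20 mm under the mouth.
- latch (a joint): How far the hidden spring latch plate under the access hole is pressed down, m: 0 at rest, 0.014 at its stop. About 2 N starts it and 4 to 5 N holds it at 0.010. At about 0.007 to 0.008 it frees the tray. It springs back when let go.
- tray (a joint): How far the tray has come out of the box's front (along the instrument's -x), m: 0 shut and latched, 0.10 fully out. There is nothing to pull on when it is shut. Once the latch trips, a light spring (about 1 to 2 N) drives it all the way out within about a second and keeps it there.
- tray_floor (a point): Centre of the tray's inner floor (moves with the tray), 12 mm above the table. The tray is black, inside 83 mm (instrument x) by 86 mm (y); its side and rear walls reach 24 mm above the table, its grey front panel, 8 mm thick, 66 mm. Its x axis is the instrument's: the front panel lies to -x.
- gauge: Setting gauge: a plain steel turned piece, 0.15 to 0.3 kg, with a round foot 40 mm in diameter and 12 mm high, and above it (from 15 mm up) a round neck 26 mm in diameter to the top at 48 mm. Origin: centre of its underside, z up its axis. It starts upright on the tray's floor, hidden in the box until the tray is out, anywhere within 12 mm of the floor's centre in x and y.
- glass_centre (a point): Centre of the upper face of the round glass (diameter 100 mm, 79 mm above the table, 4 mm proud of the box's top). The thin dark etched circle around it has an inner diameter of 66 mm.
- stand: Pin stand: a plain aluminium block 56 x 56 mm and 74 mm high with one vertical round hole 14 mm in diameter through its middle, fixed to the table. Origin: centre of its underside. It stands to the left or to the right of the light stage.
- pin: Release pin, 80 g. Origin: the tip of the rod, z up along the pin to the handle. A steel rod 6 mm in diameter runs from 0 to 70 mm, a steel collar 24 mm in diameter from 70 to 76 mm, a round black handle 16 mm in diameter from 76 to 126 mm. At the start it stands upright in the stand with the collar resting on the stand's top, so that the tip is 4 mm above the table.
- eyepiece: Bystander: black spare eyepiece, 48 mm in diameter at most, 62 mm tall, standing on the side of the light stage where the stand is not. Origin: centre of its underside.
- ring_gauge: Bystander: steel ring gauge, 68 mm outside, 40 mm inside, 18 mm high, lying flat to the far left of the light stage. Origin: centre of its underside.
- driver: Bystander: screwdriver with black handle, 150 mm long, lying to the far right of the light stage, about 30 mm high at most. Its x axis points from handle to tip.
There are look-alikes about, which are no part of the job. What is shaped like the pin but blue or turquoise is not meant. Of the things that look like the stand, the larger one is meant.

How it is judged:
By the outcome, as a careful person would: the job done as asked, in the order asked, and still so for the second after the job is handed in, with the robot touching nothing.
It also fails if it takes over 58 s, if anything falls off the work surface, if the arm or the gripper's body presses on something with over 40 N, if the wrist force passes 120 N, or if a joint passes its speed limit or range.

## Working session

There is one attempt and no reset: what is moved stays moved. The work goes in short steps, Python scripts to look and compute and a tool call to move; the robot and the scene stay as the last step left them, time stands still between calls to the robot, and variables do not carry over. Pictures are saved under pics/ and viewed, and the job is handed in when it is done.

Besides the shell and the picture viewer there is one more tool, called after ">>>" as name(argument=value, ...), one argument or row to a line, values as JSON. play_rows: Moves the arm, as the interface text tells. Its arguments: {"type":"object","properties":{"plan":{"type":"array","items":{"type":"array","items":{"type":"number"}}},"claw":{"type":"number"},"newtons":{"type":"number"}},"required":["plan"]}

```bash
mkdir -p pics; python3 - <<'E'
from rig import env
import cv2,pickle
o=env.observe();print(o)
for n in("side","top"):
    f=env.grab_frame(n);print(n,f["fovy"],f["cx"],f["cy"],f["R"],f["t"])
    cv2.imwrite(f"pics/{n}0.png",f["pixels"][:,:,::-1]);pickle.dump(f,open(f"{n}0.pkl","wb"))
E
```

```text
{'t': 0.0, 'joint_positions': array([-1.26030524e+00,  2.91280432e-01, -1.54102219e-01,  1.12668827e+00,
        3.25586508e-06,  1.43150836e+00]), 'joint_vel': array([ 1.15507001e-03, -3.15633868e-04, -2.00821532e-04,  8.90361310e-04,
        9.49098858e-04,  6.52170303e-05]), 'effort': array([-3.72554368e-04, -5.37145579e+01,  3.31370938e+01,  1.61266525e-02,
       -3.49627244e-04, -1.05485839e-05]), 'tcp_pos': array([ 0.22813281, -0.47237599,  0.23074122]), 'tcp_rot': array([-1.71263871,  1.56952173,  1.87873299]), 'force': array([ 0.56218675, -0.11810632,  0.03453462]), 'torque': array([ 0.03634605,  0.04527095, -0.00530016]), 'finger_gap': 0.085202935194338}
side 42.292012556759055 320.15947382581766 200.78222273584348 [[-0.88083338 -0.4733141  -0.010311  ]
 [-0.36369261  0.69045081 -0.62530421]
 [ 0.30308454 -0.54703879 -0.78031297]] [0.4384985  0.23903886 1.12558402]
top 50.70270631881977 317.3300236263621 202.35446420929597 [[-0.00554263 -0.99986667 -0.01536003]
 [-0.99479651  0.00707586 -0.10163582]
 [ 0.10173096  0.01471677 -0.99470309]] [-0.01796613  0.52630533  1.09619312]
```

View pics/top0.png

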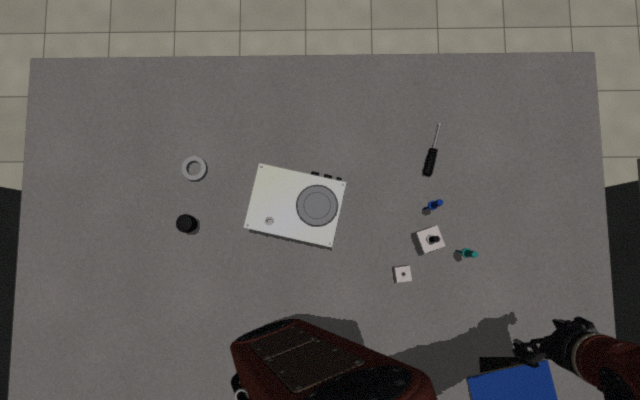

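View pics/side0.png

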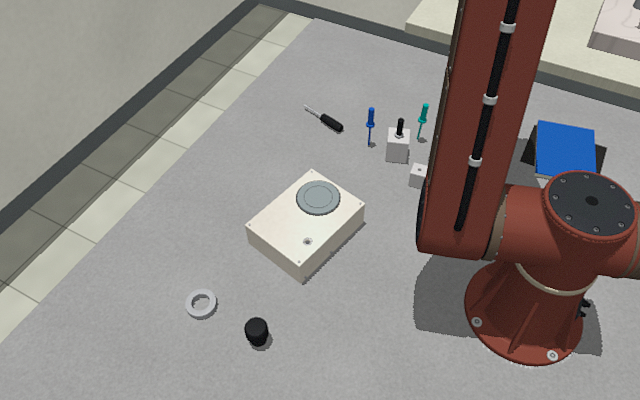

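The top view shows the stage at (297,205), with its knobs on the far side at (325,176). The access hole is at (269,220).

What could be taken for the pin:
- The black-handled one in the block at (433,239), which fits the description.
- The blue one at (434,204), a look-alike.
- The turquoise one at (469,253), a look-alike.

What could be taken for the stand: the block at (431,240) is the larger, so I choose it over the small one at (403,274).

Next I'll check that choice in a close crop.

```bash
cat > h.py <<'E'
import numpy as np,cv2,pickle
def K(f):
    fl=200/np.tan(np.radians(f["fovy"]/2));return fl
def ray(f,u,v):
    fl=K(f);d=np.array([(u-f["cx"])/fl,(v-f["cy"])/fl,1.]);R=np.array(f["R"]);t=np.array(f["t"])
    return -R.T@t, R.T@d
def onz(f,u,v,z):
    c,d=ray(f,u,v);return c+d*(z-c[2])/d[2]
def proj(f,X):
    p=np.array(f["R"])@np.array(X)+f["t"];return np.array([f["cx"],f["cy"]])+K(f)*p[:2]/p[2]
def tri(a,b):
    (c1,d1),(c2,d2)=a,b
    s=np.linalg.lstsq(np.stack([d1,-d2],1),c2-c1,rcond=None)[0]
    p,q=c1+s[0]*d1,c2+s[1]*d2
    return (p+q)/2,np.linalg.norm(p-q)
def crop(f,u0,v0,u1,v1,s,name):
    im=f["pixels"][v0:v1,u0:u1,::-1];cv2.imwrite(name,cv2.resize(im,None,fx=s,fy=s,interpolation=cv2.INTER_CUBIC))
def load(n):return pickle.load(open(n+".pkl","rb"))
def grab(n,tag):
    from rig import env
    f=env.grab_frame(n);pickle.dump(f,open(f"{n}{tag}.pkl","wb"));return f
E
python3 - <<'E'
from h import *
t=load("top0");s=load("side0")
crop(t,390,180,490,290,5,"pics/c1.png")
crop(s,350,90,450,200,5,"pics/c2.png")
crop(t,235,155,365,255,6,"pics/c3.png")
crop(s,235,155,375,290,4,"pics/c4.png")
E
```

```text
(no output)
```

View pics/c1.png

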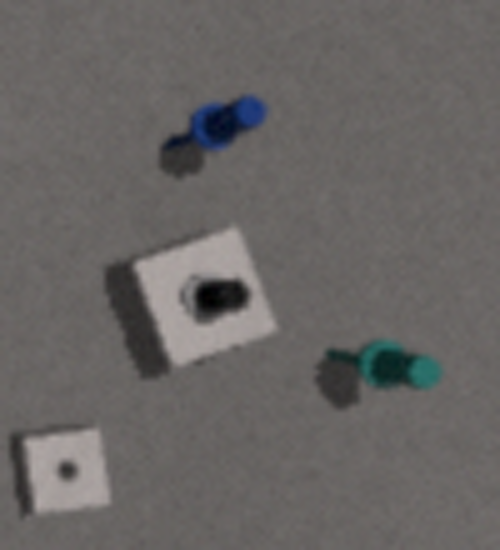

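View pics/c2.png

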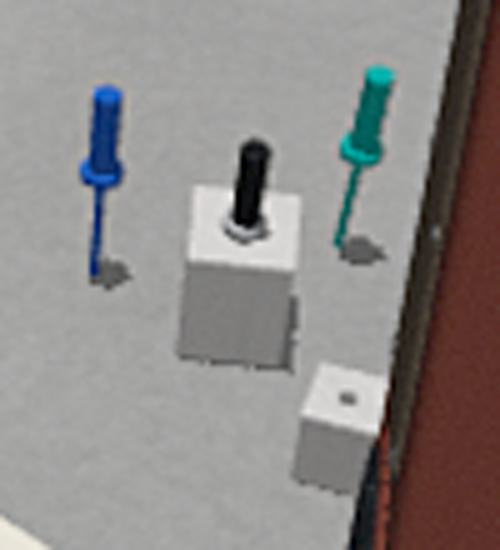

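View pics/c3.png

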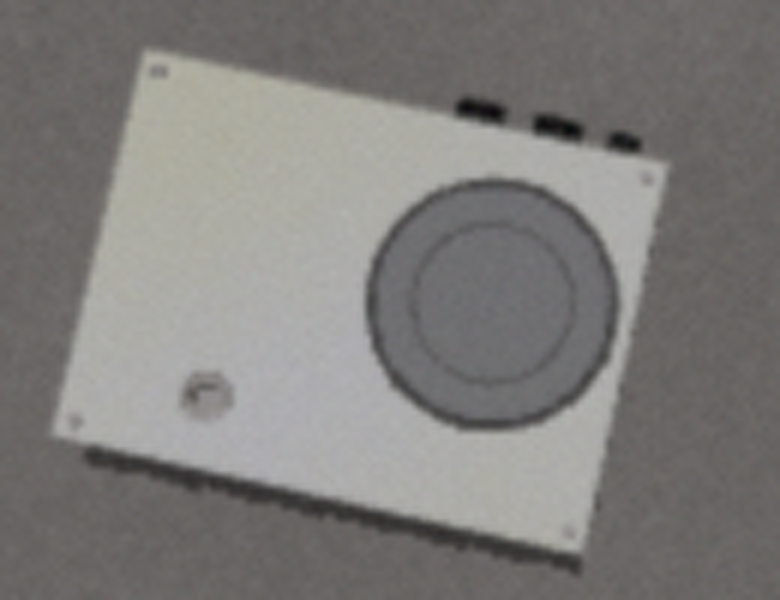

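View pics/c4.png

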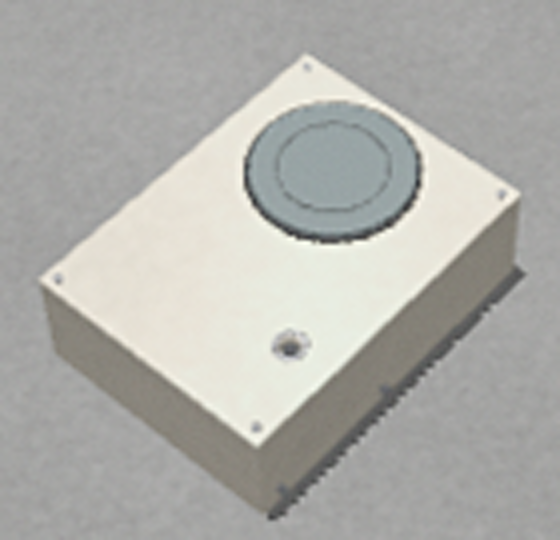

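The crops confirm the choice: a black handle with a steel collar in the larger block, at (433,239) in top and (400,128) in side. The small block is empty, and the blue and turquoise pins stand free. Next I'll measure.

```bash
cat > meas.py <<'E'
from h import *
def quad(f,box,thr):
    u0,v0,u1,v1=box
    g=cv2.cvtColor(f["pixels"],cv2.COLOR_RGB2GRAY)[v0:v1,u0:u1]
    g=cv2.resize(g,None,fx=4,fy=4,interpolation=cv2.INTER_CUBIC)
    m=(g>thr).astype(np.uint8)
    cs,_=cv2.findContours(m,cv2.RETR_EXTERNAL,cv2.CHAIN_APPROX_NONE)
    c=cv2.convexHull(max(cs,key=cv2.contourArea))
    e=0.02
    while True:
        a=cv2.approxPolyDP(c,e*cv2.arcLength(c,True),True)
        if len(a)<=4:break
        e+=0.005
    return (a[:,0]+.5)/4-.5+np.array([u0,v0])
if __name__=="__main__":
    t=load("top0");s=load("side0")
    q=quad(t,(235,155,365,255),125);print(q)
    P=np.array([onz(t,u,v,.075) for u,v in q]);print(P.round(4),[np.linalg.norm(P[i]-P[i-1]).round(4) for i in range(4)],P.mean(0))
    q=quad(s,(235,155,375,290),190);print(q)
    P=np.array([onz(s,u,v,.075) for u,v in q]);print(P.round(4),[np.linalg.norm(P[i]-P[i-1]).round(4) for i in range(4)],P.mean(0))
    q=quad(t,(405,215,455,262),125);print('stand',q)
    P=np.array([onz(t,u,v,.074) for u,v in q]);print(P.round(4),[np.linalg.norm(P[i]-P[i-1]).round(4) for i in range(4)],P.mean(0))
    q=quad(s,(380,123,415,168),190);print('stand',q)
    P=np.array([onz(s,u,v,.074) for u,v in q]);print(P.round(4),[np.linalg.norm(P[i]-P[i-1]).round(4) for i in range(4)],P.mean(0))
    # glass & hole
    for f,g,h in((t,(235+495/6,155+304/6),(235+208/6,155+394/6)),(s,(235+333/4,155+170/4),(235+291/4,155+345/4))):
        print('glass',onz(f,g[0]-.4,g[1]-.4,.079),'hole',onz(f,h[0]-.4,h[1]-.4,.075))
    # black handle
    print('pin top',onz(t,390+240/5,180+296/5,.130),onz(s,350+255/5,90+146/5,.130))
    print('collar',onz(s,350+246/5,90+226/5,.077))
E
python3 meas.py
```

```text
[[258.625 162.875]
 [345.875 181.625]
 [331.375 246.375]
 [243.125 227.125]]
[[ 0.6245  0.1286  0.075 ]
 [ 0.574  -0.0952  0.075 ]
 [ 0.4096 -0.0567  0.075 ]
 [ 0.4594  0.1666  0.075 ]] [np.float64(0.1694), np.float64(0.2295), np.float64(0.1688), np.float64(0.2288)] [0.51687619 0.03580147 0.075     ]
[[311.375 168.125]
 [364.375 203.375]
 [298.375 265.875]
 [244.625 223.875]]
[[ 0.5728 -0.0948  0.075 ]
 [ 0.4078 -0.0546  0.075 ]
 [ 0.4603  0.1675  0.075 ]
 [ 0.6251  0.1277  0.075 ]] [np.float64(0.2286), np.float64(0.1698), np.float64(0.2282), np.float64(0.1695)] [0.51649959 0.03644934 0.075     ]
stand [[436.375 224.875]
 [444.875 245.375]
 [425.125 252.625]
 [416.625 232.625]]
[[ 0.4621 -0.322   0.074 ]
 [ 0.4105 -0.3415  0.074 ]
 [ 0.3927 -0.2916  0.074 ]
 [ 0.4429 -0.2718  0.074 ]] [np.float64(0.0538), np.float64(0.0551), np.float64(0.053), np.float64(0.0539)] [ 0.42706841 -0.30671468  0.074     ]
stand [[388.625 126.875]
 [409.125 128.875]
 [408.625 142.625]
 [387.625 141.125]]
[[ 0.4621 -0.3223  0.074 ]
 [ 0.4107 -0.3405  0.074 ]
 [ 0.3923 -0.2919  0.074 ]
 [ 0.4428 -0.2716  0.074 ]] [np.float64(0.0543), np.float64(0.0545), np.float64(0.052), np.float64(0.0545)] [ 0.42696718 -0.30659566  0.074     ]
glass [ 0.51341733 -0.0214453   0.079     ] hole [0.47640218 0.10026012 0.075     ]
glass [ 0.51247318 -0.01739085  0.079     ] hole [0.47488135 0.1015343  0.075     ]
pin top [ 0.4253394  -0.30982444  0.13      ] [ 0.42619771 -0.30574048  0.13      ]
collar [ 0.4237827  -0.30301821  0.077     ]
```

```bash
python3 - <<'E'
from h import *
from rig import env
from scipy.spatial.transform import Rotation as Ro
o=env.observe();R=Ro.from_euler('xyz',o['tcp_rot']).as_matrix();print(R.round(3),o['tcp_pos'])
t=load("top0");s=load("side0")
for n,a,b in(('blue base',(175,143),(95,273)),('blue top',(250,110),(108,93)),('turq base',(335,356),(338,242)),('turq top',(425,371),(380,74)),('pin top',(237,297),(257,146)),('collar',(208,297),(246,226))):
    p,e=tri(ray(t,390+a[0]/5-.4,180+a[1]/5-.4),ray(s,350+b[0]/5-.4,90+b[1]/5-.4));print(n,p.round(4),e)
c=np.array([.5167,.0361]);y=np.array([-.2193,-.9756]);x=np.array([-.9756,.2193])
print('yaw',np.degrees(np.arctan2(x[1],x[0])),'hole',c+.055*x-.055*y,'tray',c-.1355*x-.055*y)
E
```

```text
[[-0.     0.435 -0.901]
 [ 0.001 -0.901 -0.435]
 [-1.    -0.001 -0.   ]] [ 0.22813302 -0.47242218  0.23081294]
blue base [ 0.5113 -0.3129 -0.0057] 0.00027383988210030486
blue top [ 0.516  -0.3198  0.1196] 0.0009261032549578446
turq base [ 0.3967 -0.3924  0.0016] 0.0018333995509067986
turq top [ 0.3917 -0.3967  0.1234] 0.0031863346735070347
pin top [ 0.4263 -0.3072  0.1301] 0.0010050075751932795
collar [ 0.4266 -0.3082  0.0727] 0.00010230344391734624
yaw 167.33135581407234 hole [0.4751035 0.1018195] tray [0.6609553  0.06004285]
```

>>> play_rows(
  plan=[
    [0.04,0.033,-0.01,0,0,0],
    [0.08,0.066,-0.02,0,0,0],
    [0.12,0.1,-0.035,0,0,0],
    [0.16,0.132,-0.05,0,0,0],
    [0.1985,0.165,-0.06,0,0,0],
    [0.1985,0.165,-0.06,0,0,0],
    [0.1985,0.165,-0.06,0,0,0],
  ],
  claw=0,
  newtons=60,
)

```text
t: 0.8
tcp_pos: [0.4276, -0.3059, 0.1705]
tcp_rot: [-1.298, 1.569, 2.297]
force: [0.1, -0.8, 0.1]
finger_gap: 0.0429
```

```bash
python3 - <<'E'
from h import *
from rig import env
t=grab("top","1");s=grab("side","1");print(env.observe()['tcp_pos'])
a=cv2.resize(t["pixels"][180:300,370:500,::-1],None,fx=3,fy=3);b=cv2.resize(s["pixels"][60:180,340:470,::-1],None,fx=3,fy=3)
cv2.imwrite("pics/p1.png",np.hstack([a,b]))
print(proj(t,[.4276,-.3059,.17]),proj(s,[.4276,-.3059,.17]))
E
```

```text
[ 0.42639775 -0.30808065  0.17127956]
[440.94536383 237.95967377] [402.29386612 106.98291853]
```

View pics/p1.png

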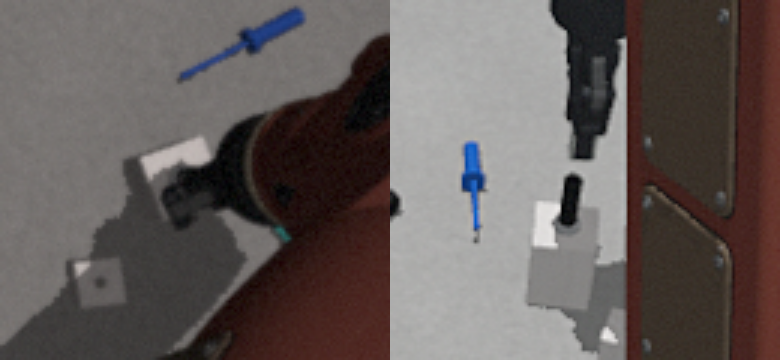

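The side view shows the open fingers right above the black handle at (402,125), with handle and stand unmoved. The blue look-alike has tipped over by itself, now at (430,206) to (470,184) in top, well away from the arm. I'll descend and grip.

>>> play_rows(
  plan=[
    [0,0,-0.03,0,0,0],
    [0,0,-0.06,0,0,0],
    [0,0,-0.078,0,0,0],
    [0,0,-0.084,0,0,0],
    [0,0,-0.084,0,0,0],
  ],
)

```text
t: 1.4
tcp_pos: [0.4258, -0.3086, 0.0872]
tcp_rot: [-0.997, 1.57, 2.592]
force: [0.2, 0.4, 1.2]
finger_gap: 0.0429
```

>>> play_rows(
  plan=[
    [0,0,0,0,0,0],
    [0,0,0,0,0,0],
    [0,0,0,0,0,0],
    [0,0,0,0,0,0],
    [0,0,0,0,0,0],
    [0,0,0,0,0,0],
    [0,0,0,0,0,0],
    [0,0,0,0,0,0],
  ],
  claw=-1,
  newtons=60,
)

```text
t: 2.2
tcp_pos: [0.4272, -0.3087, 0.0886]
tcp_rot: [1.582, 1.568, -1.109]
force: [-2.3, -1.1, 7.6]
finger_gap: 0.0146
```

>>> play_rows(
  plan=[
    [0,0,0.01,0,0,0],
    [0,0,0.03,0,0,0],
    [0,0,0.06,0,0,0],
    [0,0,0.09,0,0,0],
    [0,0,0.12,0,0,0],
    [0,0,0.12,0,0,0],
  ],
)

```text
t: 2.8
tcp_pos: [0.4286, -0.3093, 0.212]
tcp_rot: [1.955, 1.564, -0.737]
force: [0.9, 0.1, -0.0]
finger_gap: 0.0141
```

```bash
python3 - <<'E'
from h import *
from rig import env
t=grab("top","2");s=grab("side","2");print(env.observe())
a=cv2.resize(t["pixels"][160:300,370:500,::-1],None,fx=3,fy=3);b=cv2.resize(s["pixels"][60:200,340:470,::-1],None,fx=3,fy=3)
cv2.imwrite("pics/p2.png",np.hstack([a,b]))
E
```

```text
{'t': 2.9, 'joint_positions': array([-7.63681542e-01,  3.06295495e-01, -1.93783294e-01,  1.06896577e+00,
        1.44879228e-04,  1.92795651e+00]), 'joint_vel': array([-0.00112603,  0.02474323, -0.03380505, -0.01318519, -0.00026022,
       -0.00021441]), 'effort': array([ 3.06549564e-02, -5.66097844e+01,  3.44622016e+01,  1.72554776e-01,
        3.03203800e-03, -4.14468141e-04]), 'tcp_pos': array([ 0.42710542, -0.30795304,  0.20822856]), 'tcp_rot': array([ 2.01047299,  1.56903857, -0.68116493]), 'force': array([-0.41473283,  0.29975955, -1.03641537]), 'torque': array([-0.02882379, -0.00941467, -0.03864815]), 'finger_gap': 0.01446022984725895}
```

View pics/p2.png

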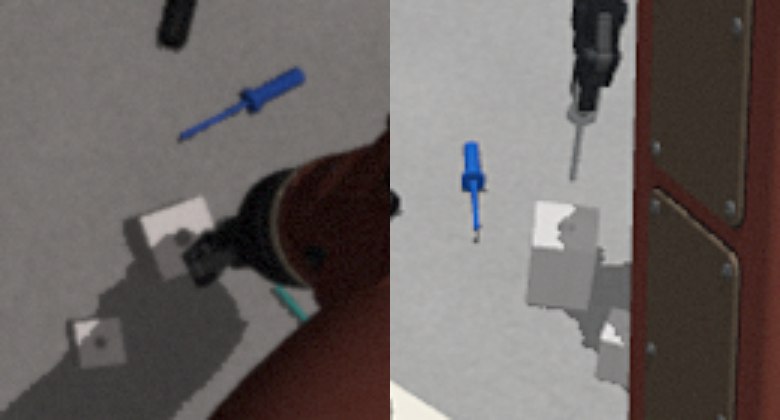

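The pin is lifted. In side its rod runs from (404,98) to the tip at (401,119), and the stand hole shows empty at (433,240) in top. Now I'll find the tip's offset from the TCP.

```bash
python3 - <<'E'
from h import *
s=load("side2")
crop(s,385,85,415,130,12,"pics/c5.png")
print(onz(s,400.7,119.3,.124), proj(s,[.4268,-.308,.124]),proj(s,[.4268,-.308,.197]))
E
```

```text
[ 0.42868975 -0.31144494  0.124     ] [400.86243686 120.3440079 ] [404.17648232  98.1459352 ]
```

View pics/c5.png

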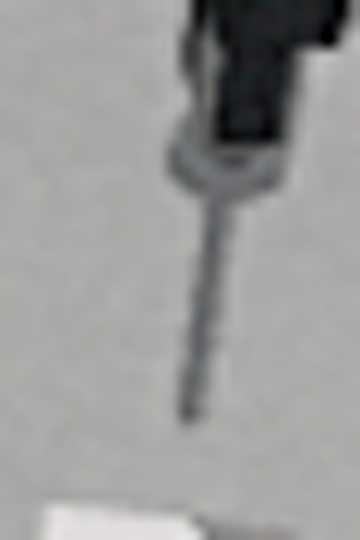

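>>> play_rows(
  plan=[
    [0.003,0.03,0,0,0,0],
    [0.01,0.075,0,0,0,0],
    [0.016,0.12,0,0,0,0],
    [0.021,0.165,0,0,0,0],
    [0.026,0.21,0,0,0,0],
    [0.031,0.255,0,0,0,0],
    [0.036,0.3,0,0,0,0],
    [0.042,0.345,0,0,0,0],
    [0.046,0.385,-0.005,0,0,0],
    [0.048,0.405,-0.015,0,0,0],
    [0.048,0.41,-0.025,0,0,0],
    [0.048,0.41,-0.025,0,0,0],
  ],
)

```text
t: 4.1
tcp_pos: [0.4731, 0.1025, 0.1803]
tcp_rot: [-0.343, 1.567, -3.033]
force: [0.5, 0.1, -0.8]
finger_gap: 0.0145
```

>>> play_rows(
  plan=[
    [0,0,0,0,0,0],
    [0,0,0,0,0,0],
    [0,0,0,0,0,0],
  ],
)

```text
t: 4.4
tcp_pos: [0.4751, 0.1013, 0.1827]
tcp_rot: [2.585, 1.57, -0.109]
force: [0.4, -0.3, -0.6]
finger_gap: 0.0143
```

```bash
python3 - <<'E'
from h import *
from rig import env
t=grab("top","3");s=grab("side","3");o=env.observe();print(o['tcp_pos'],o['joint_positions'],o['t'])
a=cv2.resize(t["pixels"][180:260,230:310,::-1],None,fx=5,fy=5);b=cv2.resize(s["pixels"][190:270,270:350,::-1],None,fx=5,fy=5)
cv2.imwrite("pics/p3.png",np.hstack([a,b]))
E
```

```text
[0.47503161 0.10159092 0.18264308] [ 6.00662474e-02  2.51332608e-01 -3.41143036e-01  9.77709653e-01
 -2.62376427e-05  2.75299360e+00] 4.5
```

View pics/p3.png

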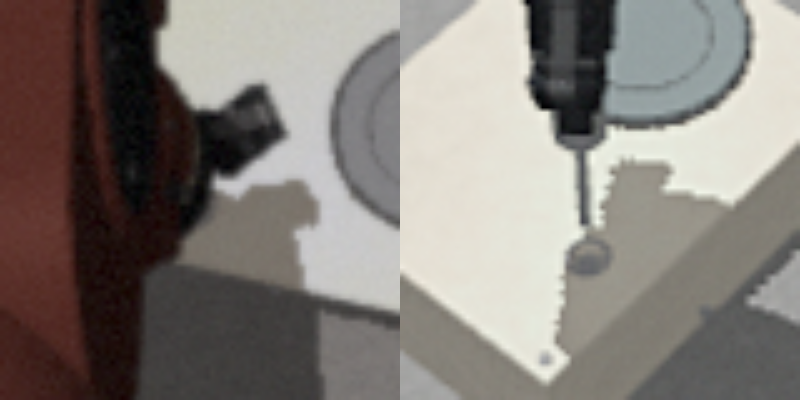

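Side view: the tip is at about (306.8,234.8) and the hole mouth at (307.6,240.8). Now I'll compute the lateral error.

```bash
python3 - <<'E'
from h import *
s=load("side3")
crop(s,290,210,325,255,12,"pics/c6.png")
for z in(.097,.099):print('tip',onz(s,306.8,234.8,z))
print('hole',onz(s,307.6,240.8,.075))
print('pred hole',proj(s,[.4753,.1015,.075]),'pred tip',proj(s,[.475,.1016,.0985]))
E
```

```text
tip [0.47590497 0.1008471  0.097     ]
tip [0.47516965 0.102039   0.099     ]
hole [0.47445284 0.10115544 0.075     ]
pred hole [307.19387656 240.76622296] pred tip [306.97158351 234.81507838]
```

View pics/c6.png

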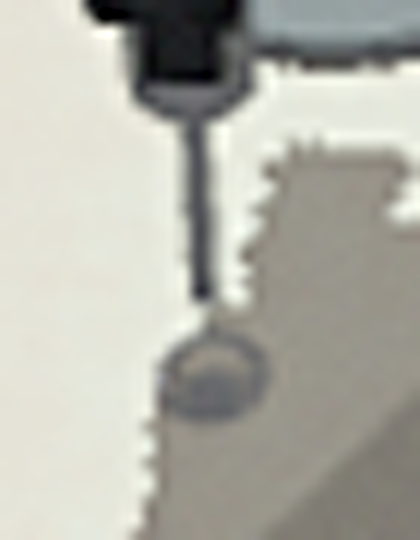

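>>> play_rows(
  plan=[
    [-0.001,0,-0.005,0,0,0],
    [-0.001,0,-0.012,0,0,0],
    [-0.001,0,-0.018,0,0,0],
    [-0.001,0,-0.018,0,0,0],
  ],
)

```text
t: 4.9
tcp_pos: [0.473, 0.1022, 0.1632]
tcp_rot: [-0.389, 1.569, -3.081]
force: [-1.2, -0.4, -1.8]
finger_gap: 0.0146
```

```bash
python3 - <<'E'
from h import *
from rig import env
s=grab("side","4");o=env.observe();print(o['tcp_pos'],o['force'],o['t'])
crop(s,285,205,330,260,10,"pics/c7.png")
E
```

```text
[0.47326674 0.10222106 0.16367797] [-0.2553314   0.5188109  -1.11849096] 4.95
```

View pics/c7.png

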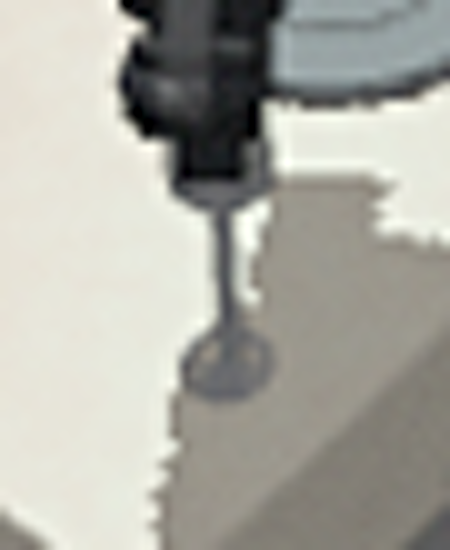

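The rod at column 308 now lines up with the bezel centre at (307.5,241), so I'll enter the hole slowly.

>>> play_rows(
  plan=[
    [0,0,-0.004,0,0,0],
    [0,0,-0.008,0,0,0],
    [0,0,-0.012,0,0,0],
    [0,0,-0.016,0,0,0],
    [0,0,-0.02,0,0,0],
    [0,0,-0.02,0,0,0],
  ],
)

```text
t: 5.55
tcp_pos: [0.4734, 0.1022, 0.1437]
tcp_rot: [-0.378, 1.57, -3.07]
force: [-0.8, 0.2, -0.4]
finger_gap: 0.0146
```

>>> play_rows(
  plan=[
    [0,0,-0.004,0,0,0],
    [0,0,-0.008,0,0,0],
    [0,0,-0.012,0,0,0],
    [0,0,-0.015,0,0,0],
    [0,0,-0.015,0,0,0],
    [0,0,-0.015,0,0,0],
  ],
)

```text
t: 6.15
tcp_pos: [0.4739, 0.1022, 0.1294]
tcp_rot: [2.823, 1.57, 0.131]
force: [0.8, 0.5, 3.5]
finger_gap: 0.0144
```

```bash
python3 - <<'E'
from h import *
from rig import env
t=grab("top","5");o=env.observe();print(o['tcp_pos'],o['force'],o['t'])
crop(t,210,90,370,260,4,"pics/c8.png")
E
```

```text
[0.47396968 0.1022327  0.12948981] [-0.12190915  0.02499922  2.43229509] 6.2
```

View pics/c8.png

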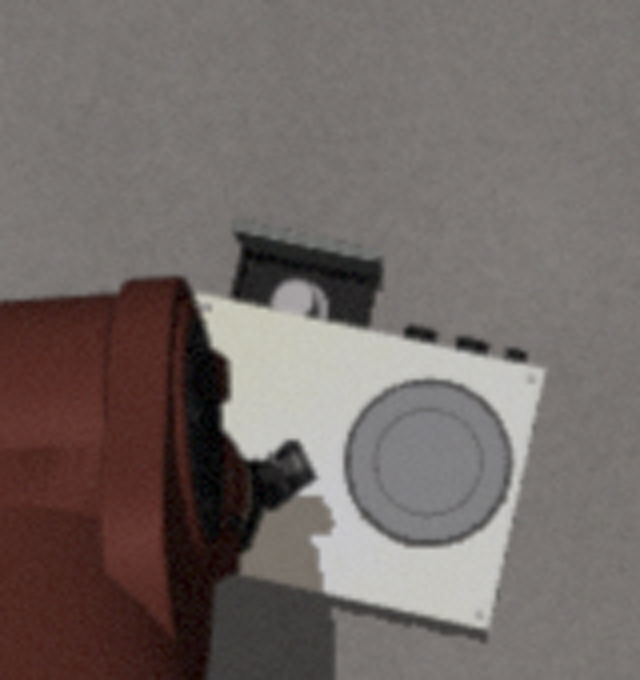

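The latch tripped: the tray is sliding out, with the gauge visible at (285,165). I'll hold briefly, then lift straight out.

>>> play_rows(
  plan=[
    [0,0,0,0,0,0],
    [0,0,0,0,0,0],
    [0,0,0,0,0,0],
    [0,0,0,0,0,0],
    [0,0,0.008,0,0,0],
    [0,0,0.02,0,0,0],
    [0,0,0.04,0,0,0],
    [0,0,0.065,0,0,0],
    [0,0,0.085,0,0,0],
    [0,0,0.085,0,0,0],
  ],
)

```text
t: 7.2
tcp_pos: [0.4749, 0.1023, 0.2168]
tcp_rot: [2.757, 1.567, 0.065]
force: [0.7, 0.7, -0.4]
finger_gap: 0.0147
```

>>> play_rows(
  plan=[
    [-0.003,-0.03,0,0,0,0],
    [-0.01,-0.075,0,0,0,0],
    [-0.016,-0.12,0,0,0,0],
    [-0.021,-0.165,0,0,0,0],
    [-0.026,-0.21,0,0,0,0],
    [-0.031,-0.255,0,0,0,0],
    [-0.036,-0.3,0,0,0,0],
    [-0.042,-0.345,0,0,0,0],
    [-0.046,-0.385,0,0,0,0],
    [-0.047,-0.405,0,0,0,0],
    [-0.047,-0.41,-0.02,0,0,0],
    [-0.047,-0.41,-0.03,0,0,0],
  ],
)

```text
t: 8.4
tcp_pos: [0.4256, -0.3079, 0.1822]
tcp_rot: [-1.2, 1.568, 2.39]
force: [-0.7, -0.3, -1.5]
finger_gap: 0.0142
```

>>> play_rows(
  plan=[
    [0,0,0,0,0,0],
    [0,0,0,0,0,0],
    [0,0,0,0,0,0],
  ],
)

```text
t: 8.7
tcp_pos: [0.4271, -0.3073, 0.1849]
tcp_rot: [1.989, 1.57, -0.701]
force: [-1.1, -0.6, -1.3]
finger_gap: 0.0141
```

```bash
python3 - <<'E'
from h import *
from rig import env
t=grab("top","6");s=grab("side","6");o=env.observe();print(o['tcp_pos'],o['force'],o['t'])
crop(t,210,90,370,260,4,"pics/c9.png")
a=cv2.resize(t["pixels"][160:300,370:500,::-1],None,fx=3,fy=3);b=cv2.resize(s["pixels"][90:160,375:440,::-1],None,fx=6,fy=6)
cv2.imwrite("pics/p6.png",np.hstack([a,b]))
E
```

```text
[ 0.42719492 -0.30758277  0.18502424] [-0.09861809 -0.4609762  -1.01421913] 8.8
```

View pics/p6.png

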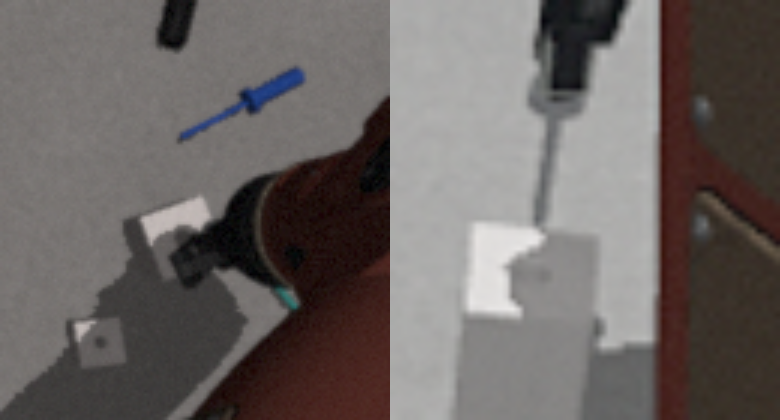

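View pics/c9.png

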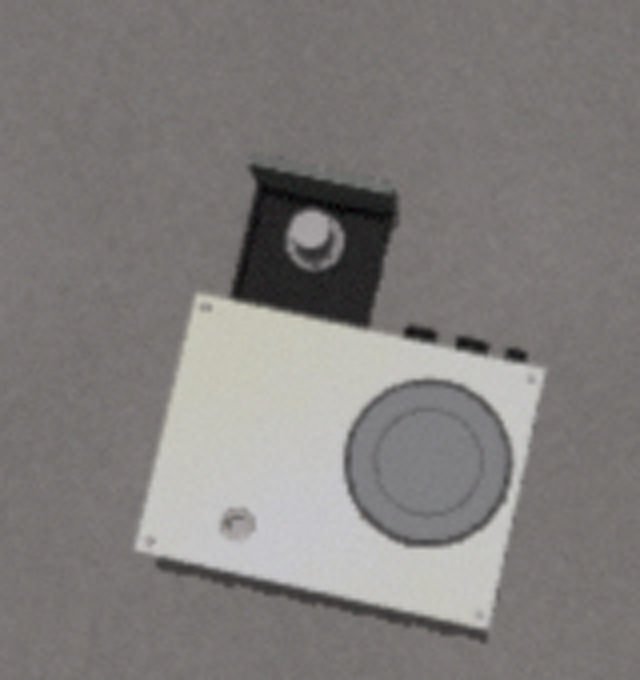

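The tray is fully out and the access hole is clear at (269,220). In side the tip is near (399.6,126.6), over the stand hole at about (400.2,135.4). I'll check the alignment more closely.

```bash
python3 - <<'E'
from h import *
s=load("side6")
crop(s,382,100,416,150,12,"pics/c10.png")
s0=load("side0")
print('pred hole',proj(s,[.427,-.3067,.074]),'tip if centred',proj(s,[.427,-.3067,.101]),proj(s,[.427,-.3067,.174]))
E
```

```text
pred hole [398.48971163 134.76049445] tip if centred [399.61053167 127.2298948 ] [402.82462867 105.63492253]
```

View pics/c10.png

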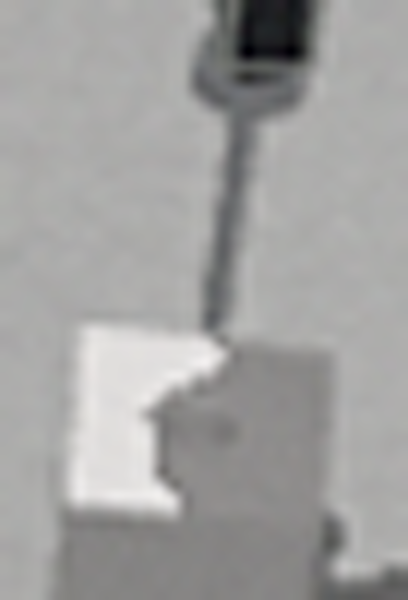

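The tip is within about 1 mm of the stand axis, so I'll lower it with a force check partway.

>>> play_rows(
  plan=[
    [0,0,-0.01,0,0,0],
    [0,0,-0.02,0,0,0],
    [0,0,-0.03,0,0,0],
    [0,0,-0.04,0,0,0],
    [0,0,-0.04,0,0,0],
  ],
)

```text
t: 9.3
tcp_pos: [0.4259, -0.307, 0.1425]
tcp_rot: [-1.212, 1.568, 2.379]
force: [0.7, -0.3, -1.1]
finger_gap: 0.0146
```

>>> play_rows(
  plan=[
    [0,0,-0.015,0,0,0],
    [0,0,-0.03,0,0,0],
    [0,0,-0.042,0,0,0],
    [0,0,-0.05,0,0,0],
    [0,0,-0.055,0,0,0],
    [0,0,-0.055,0,0,0],
    [0,0,-0.055,0,0,0],
  ],
)

```text
t: 10.0
tcp_pos: [0.427, -0.308, 0.0896]
tcp_rot: [1.883, 1.57, -0.809]
force: [0.8, -0.3, -1.6]
finger_gap: 0.0142
```

>>> play_rows(
  plan=[
    [0,0,-0.001,0,0,0],
    [0,0,-0.002,0,0,0],
    [0,0,-0.002,0,0,0],
  ],
)

```text
t: 10.3
tcp_pos: [0.4271, -0.3081, 0.0885]
tcp_rot: [1.875, 1.569, -0.816]
force: [-2.4, 3.0, 13.3]
finger_gap: 0.0145
```

>>> play_rows(
  plan=[
    [0,0,0.001,0,0,0],
    [0,0,0.001,0,0,0],
    [0,0,0.001,0,0,0],
    [0,0,0.001,0,0,0],
    [0,0,0.001,0,0,0],
    [0,0,0.001,0,0,0],
  ],
  claw=0,
)

```text
t: 10.9
tcp_pos: [0.4267, -0.3077, 0.0882]
tcp_rot: [-1.263, 1.571, 2.329]
force: [-0.6, -0.7, 0.0]
finger_gap: 0.0428
```

>>> play_rows(
  plan=[
    [0,0,0.01,0,0,0],
    [0,0,0.03,0,0,0],
    [0,0,0.06,0,0,0],
    [0,0,0.1,0,0,0],
    [0,0,0.12,0,0,0],
    [0,0,0.12,0,0,0],
  ],
)

```text
t: 11.5
tcp_pos: [0.4282, -0.3091, 0.2121]
tcp_rot: [1.933, 1.565, -0.759]
force: [0.7, 0.7, 0.3]
finger_gap: 0.0424
```

```bash
python3 - <<'E'
from h import *
from rig import env
t=grab("top","7");s=grab("side","7");o=env.observe();print(o['tcp_pos'],o['joint_positions'],o['force'],o['t'])
a=cv2.resize(t["pixels"][110:190,250:330,::-1],None,fx=5,fy=5,interpolation=cv2.INTER_CUBIC);b=cv2.resize(s["pixels"][90:170,360:440,::-1],None,fx=5,fy=5,interpolation=cv2.INTER_CUBIC)
cv2.imwrite("pics/p7.png",np.hstack([a,b]))
crop(s,200,130,380,280,4,"pics/p7b.png")
E
```

```text
[ 0.42684307 -0.30785792  0.20874911] [-7.63793116e-01  3.06136394e-01 -1.92589536e-01  1.07114032e+00
 -2.35767380e-05  1.92802036e+00] [ 0.06119878  0.08388343 -1.14650386] 11.6
```

View pics/p7.png

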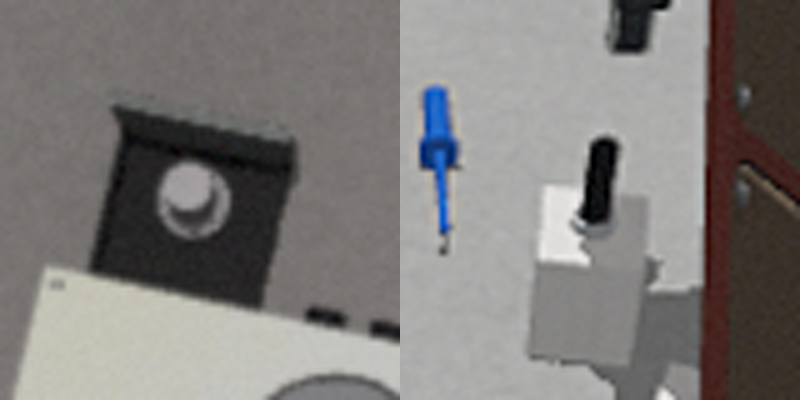

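View pics/p7b.png

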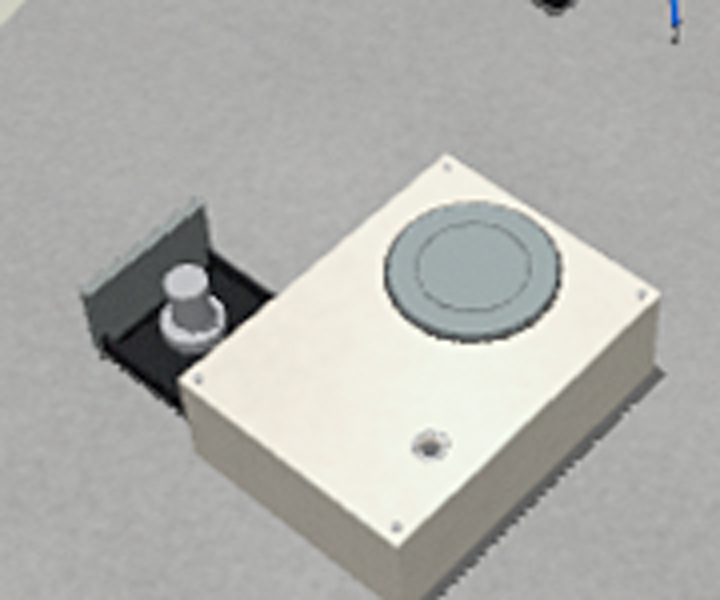

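The pin is back in its stand with its collar on the top, in side at (399,134). The gauge stands in the tray: neck top at (287,147) in top and (246.5,200.5) in side. Next I'll measure the gauge and the etched circle.

```bash
cat > g.py <<'E'
from h import *
def ell(f,box,lo,hi,k=6,amin=200,name=None):
    u0,v0,u1,v1=box
    g=cv2.cvtColor(f["pixels"],cv2.COLOR_RGB2GRAY)[v0:v1,u0:u1]
    g=cv2.resize(g,None,fx=k,fy=k,interpolation=cv2.INTER_CUBIC)
    m=((g>lo)&(g<hi)).astype(np.uint8)*255
    if name:cv2.imwrite(name,np.hstack([g,m]))
    cs,_=cv2.findContours(m,cv2.RETR_LIST,cv2.CHAIN_APPROX_NONE)
    out=[]
    for c in cs:
        if len(c)>20 and cv2.contourArea(c)>amin:
            (x,y),ax,an=cv2.fitEllipse(c);out.append(((x+.5)/k-.5+u0,(y+.5)/k-.5+v0,ax[0]/k,ax[1]/k,cv2.contourArea(c)/k/k))
    return out
E
python3 - <<'E'
from g import *
t=load("top7");s=load("side7")
print('neck top'); 
for e in ell(t,(275,135,305,165),140,256,name="pics/m1.png"):print(np.round(e,2),onz(t,e[0],e[1],.06).round(4))
for e in ell(s,(235,190,262,222),155,256,name="pics/m2.png"):print(np.round(e,2),onz(s,e[0],e[1],.06).round(4))
print('foot')
for e in ell(t,(275,135,305,165),75,256):print(np.round(e,2),onz(t,e[0],e[1],.024).round(4))
print('glass')
g=cv2.cvtColor(t["pixels"],cv2.COLOR_RGB2GRAY)
for e in ell(t,(285,175,350,235),0,125,amin=1000,name="pics/m3.png"):print(np.round(e,2),onz(t,e[0],e[1],.079).round(4))
for e in ell(s,(290,170,350,225),0,178,amin=1000,name="pics/m4.png"):print(np.round(e,2),onz(s,e[0],e[1],.079).round(4))
E
cd pics; python3 -c "
import cv2,numpy as np
a=[cv2.resize(cv2.imread(f'm{i}.png'),(400,300)) for i in (1,2,3,4)]
cv2.imwrite('m.png',np.vstack([np.hstack(a[:2]),np.hstack(a[2:])]))"
```

```text
neck top
[286.99 146.86   8.02   9.17  57.  ] [0.6694 0.0569 0.06  ]
[256.91 217.49   9.03  16.34  80.56] [0.6175 0.0903 0.06  ]
[247.87 209.12  11.54  14.8   54.46] [0.6501 0.0794 0.06  ]
[246.01 199.97   8.11  10.48  66.58] [0.6695 0.0579 0.06  ]
[258.21 192.47   6.57  10.6   43.38] [0.6561 0.0243 0.06  ]
foot
[288.55 151.9    5.76   8.77  25.01] [0.6641 0.0558 0.024 ]
[288.16 149.5   14.58  15.38 175.71] [0.6707 0.0568 0.024 ]
[301.36 135.73   2.49  14.85  19.47] [0.7084 0.021  0.024 ]
glass
[316.7  204.92  23.37  23.88 442.35] [ 0.5143 -0.0204  0.079 ]
[316.49 204.76  29.08  29.77 665.38] [ 0.5147 -0.0199  0.079 ]
[ 316.49  205.1    36.89   37.   1074.19] [ 0.5139 -0.0199  0.079 ]
[ 316.58  205.34   41.76   41.8  1370.88] [ 0.5132 -0.0201  0.079 ]
[333.43 201.37  36.86  64.18 577.39] [ 0.523  -0.0629  0.079 ]
[ 317.76  197.91   34.97   44.91 1232.88] [ 0.5115 -0.0151  0.079 ]
[338.48 177.32  18.23  39.93 392.61] [ 0.4975 -0.0959  0.079 ]
[295.9  174.69  12.03  21.67 140.71] [ 0.5942 -0.0548  0.079 ]
```

View pics/m.png

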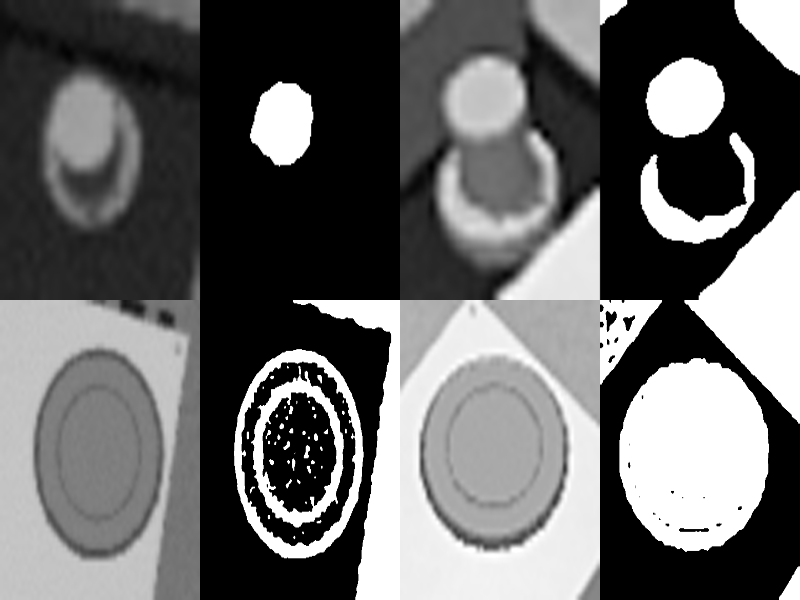

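>>> play_rows(
  plan=[
    [0.02,0.03,0,0,0,0.14],
    [0.045,0.065,0,0,0,0.28],
    [0.07,0.1,0,0,0,0.42],
    [0.095,0.14,0,0,0,0.56],
    [0.12,0.18,0,0,0,0.7],
    [0.145,0.22,0,0,0,0.84],
    [0.17,0.255,0,0,0,0.98],
    [0.195,0.29,0,0,0,1.12],
    [0.215,0.32,0,0,0,1.26],
    [0.23,0.345,0,0,0,1.4],
    [0.24,0.36,0,0,0,1.54],
    [0.243,0.365,0,0,0,1.67],
  ],
  claw=0.4,
)

```text
t: 12.8
tcp_pos: [0.6697, 0.0593, 0.2062]
tcp_rot: [-2.283, 1.568, 2.986]
force: [-0.0, 0.2, -1.0]
finger_gap: 0.0598
```

>>> play_rows(
  plan=[
    [0,0,-0.01,0,0,0.14],
    [0,0,-0.03,0,0,0.28],
    [0,0,-0.05,0,0,0.42],
    [0,0,-0.07,0,0,0.56],
    [0,0,-0.09,0,0,0.7],
    [0,0,-0.09,0,0,0.8],
    [0,0,-0.09,0,0,0.8],
    [0,0,-0.09,0,0,0.8],
  ],
)

```text
t: 13.6
tcp_pos: [0.6694, 0.0572, 0.1177]
tcp_rot: [-2.932, 1.57, 3.126]
force: [-0.4, 1.0, -0.1]
finger_gap: 0.0601
```

```bash
python3 - <<'E'
from h import *
from rig import env
from scipy.spatial.transform import Rotation as Ro
t=grab("top","8");s=grab("side","8");o=env.observe();print(o['tcp_pos'],o['joint_positions'],o['force'],o['t'],o['finger_gap'])
print(Ro.from_euler('xyz',o['tcp_rot']).as_matrix().round(3))
a=cv2.resize(t["pixels"][110:190,250:330,::-1],None,fx=5,fy=5,interpolation=cv2.INTER_CUBIC);b=cv2.resize(s["pixels"][150:230,210:290,::-1],None,fx=5,fy=5,interpolation=cv2.INTER_CUBIC)
cv2.imwrite("pics/p8.png",np.hstack([a,b]))
E
```

```text
[0.66984969 0.05721284 0.11838841] [-2.34379695e-02  6.43081906e-01  1.10833015e-01  1.03836554e+00
 -1.35702883e-05  2.00717388e-01] [-0.1352779  -0.13693876 -0.8243938 ] 13.7 0.05990311308207675
[[ 0.     0.222  0.975]
 [-0.     0.975 -0.222]
 [-1.     0.     0.   ]]
```

View pics/p8.png

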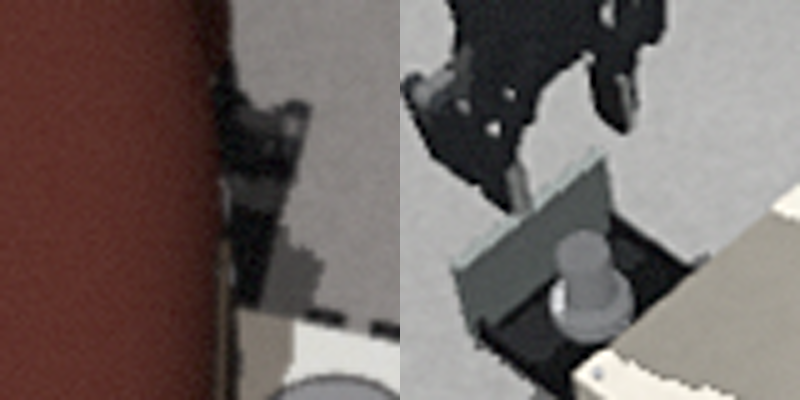

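The jaws run along the instrument's y and sit centred over the gauge: fingertips at (313,184) to (336,176) in side, neck top at (326,198). I'll descend around the neck.

>>> play_rows(
  plan=[
    [0,0,-0.02,0,0,0],
    [0,0,-0.04,0,0,0],
    [0,0,-0.06,0,0,0],
    [0,0,-0.075,0,0,0],
    [0,0,-0.083,0,0,0],
    [0,0,-0.083,0,0,0],
    [0,0,-0.083,0,0,0],
  ],
)

```text
t: 14.4
tcp_pos: [0.6703, 0.0572, 0.036]
tcp_rot: [0.21, 1.57, -0.012]
force: [-0.0, -0.4, 0.2]
finger_gap: 0.0594
```

>>> play_rows(
  plan=[
    [0,0,0,0,0,0],
    [0,0,0,0,0,0],
    [0,0,0,0,0,0],
    [0,0,0,0,0,0],
    [0,0,0,0,0,0],
    [0,0,0,0,0,0],
    [0,0,0,0,0,0],
    [0,0,0,0,0,0],
  ],
  claw=-1,
  newtons=40,
)

```text
t: 15.2
tcp_pos: [0.6703, 0.0573, 0.0362]
tcp_rot: [0.255, 1.569, 0.033]
force: [-0.8, 0.2, 5.9]
finger_gap: 0.0239
```

>>> play_rows(
  plan=[
    [0,0,0.01,0,0,0],
    [0,0,0.03,0,0,0],
    [0,0,0.06,0,0,0],
    [0,0,0.09,0,0,0],
    [0,0,0.105,0,0,0],
    [0,0,0.11,0,0,0],
    [0,0,0.11,0,0,0],
  ],
)

```text
t: 15.9
tcp_pos: [0.6699, 0.0572, 0.1458]
tcp_rot: [0.195, 1.57, -0.027]
force: [0.1, 0.7, -1.8]
finger_gap: 0.0242
```

```bash
python3 - <<'E'
from h import *
from rig import env
s=grab("side","9");o=env.observe();print(o['tcp_pos'],o['joint_positions'],o['force'],o['t'],o['finger_gap'])
crop(s,200,120,320,240,5,"pics/p9.png")
print(proj(s,[.67,.0572,.012+.11]),proj(s,[.67,.0572,.024+.11]))
E
```

```text
[0.66937483 0.05721665 0.1447751 ] [-2.34596012e-02  6.24545765e-01  1.49035647e-01  1.09609158e+00
  8.43432402e-06  1.98359216e-01] [-0.68669322 -0.47036497 -2.53337497] 15.95 0.023982170154102787
[242.74133315 182.96293117] [242.0799443  179.57022828]
```

View pics/p9.png

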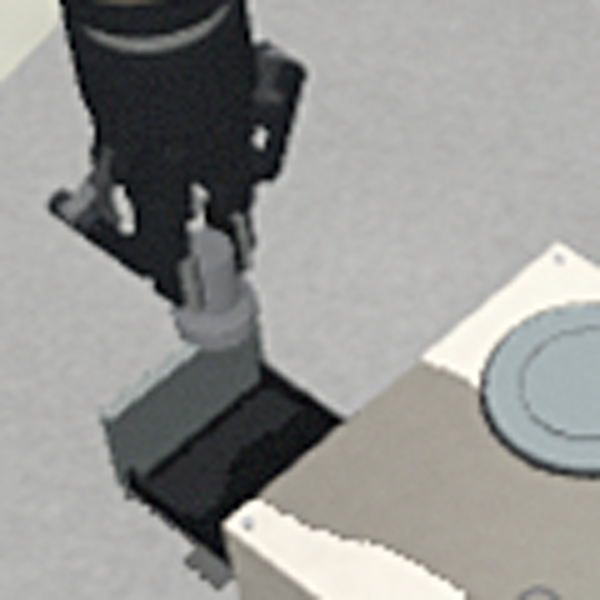

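The gauge is held upright in side at (243,183) and the tray is empty. I'll carry it over the glass.

>>> play_rows(
  plan=[
    [-0.015,-0.007,0,0,0,0],
    [-0.04,-0.02,0,0,0,0],
    [-0.07,-0.035,0,0,0,0],
    [-0.1,-0.05,0,0,0,0],
    [-0.13,-0.064,0,0,0,0],
    [-0.15,-0.074,-0.005,0,0,0],
    [-0.156,-0.077,-0.018,0,0,0],
    [-0.156,-0.077,-0.028,0,0,0],
    [-0.156,-0.077,-0.028,0,0,0],
    [-0.156,-0.077,-0.028,0,0,0],
  ],
)

```text
t: 16.95
tcp_pos: [0.514, -0.0195, 0.1168]
tcp_rot: [3.119, 1.57, 2.897]
force: [0.5, 0.6, -1.9]
finger_gap: 0.0242
```

```bash
python3 - <<'E'
from h import *
from rig import env
s=grab("side","a");o=env.observe();print(o['tcp_pos'],o['force'],o['t'],o['finger_gap'])
crop(s,270,130,380,230,6,"pics/pa.png")
E
```

```text
[ 0.51430569 -0.01952553  0.11720874] [ 0.09287493 -0.06670341 -1.80592488] 17.0 0.023591901149823128
```

View pics/pa.png

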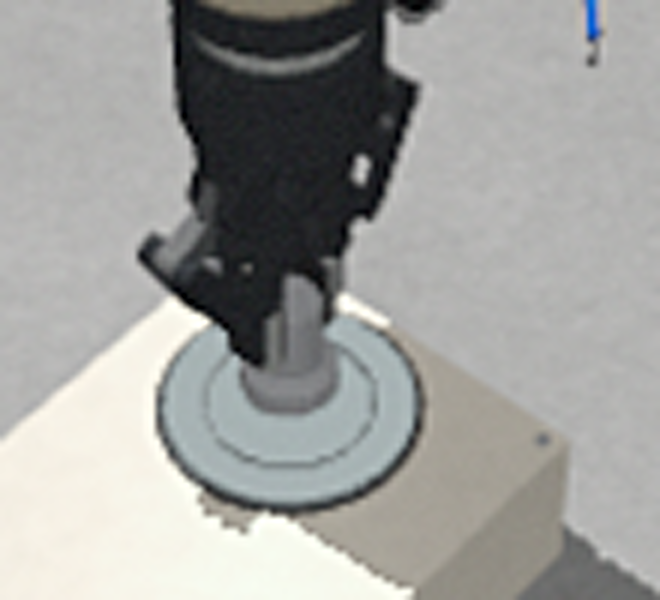

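The foot, at about (318,195), is centred over the etched circle at (318,197), with around 15 mm left to lower.

>>> play_rows(
  plan=[
    [0,0,-0.004,0,0,0],
    [0,0,-0.008,0,0,0],
    [0,0,-0.011,0,0,0],
    [0,0,-0.013,0,0,0],
    [0,0,-0.013,0,0,0],
  ],
)

```text
t: 17.5
tcp_pos: [0.5136, -0.0197, 0.104]
tcp_rot: [-3.082, 1.57, 2.979]
force: [0.6, -0.4, -1.5]
finger_gap: 0.0239
```

>>> play_rows(
  plan=[
    [0,0,-0.0005,0,0,0],
    [0,0,-0.001,0,0,0],
    [0,0,-0.001,0,0,0],
  ],
)

```text
t: 17.8
tcp_pos: [0.5138, -0.0198, 0.1034]
tcp_rot: [-0.138, 1.571, -0.359]
force: [0.7, -0.4, -1.5]
finger_gap: 0.0237
```

>>> play_rows(
  plan=[
    [0,0,-0.0005,0,0,0],
    [0,0,-0.001,0,0,0],
    [0,0,-0.001,0,0,0],
  ],
)

```text
t: 18.1
tcp_pos: [0.5139, -0.0198, 0.1032]
tcp_rot: [-0.067, 1.57, -0.288]
force: [-3.3, 0.2, 10.6]
finger_gap: 0.024
```

Contact is made. I'll ease off slightly, open, and lift away.

>>> play_rows(
  plan=[
    [0,0,0.0005,0,0,0],
    [0,0,0.0005,0,0,0],
  ],
)

```text
t: 18.3
tcp_pos: [0.5139, -0.0198, 0.1032]
tcp_rot: [-0.049, 1.57, -0.27]
force: [-2.9, 0.8, 5.7]
finger_gap: 0.0237
```

>>> play_rows(
  plan=[
    [0,0,0,0,0,0],
    [0,0,0,0,0,0],
    [0,0,0,0,0,0],
    [0,0,0,0,0,0],
    [0,0,0,0,0,0],
    [0,0,0,0,0,0],
  ],
  claw=0.2,
)

```text
t: 18.9
tcp_pos: [0.5137, -0.0198, 0.1027]
tcp_rot: [-2.89, 1.571, -3.111]
force: [0.2, 0.1, -0.2]
finger_gap: 0.0514
```

>>> play_rows(
  plan=[
    [0,0,0.01,0,0,0],
    [0,0,0.03,0,0,0],
    [0,0,0.06,0,0,0],
    [0,0,0.1,0,0,0],
    [-0.03,-0.04,0.12,0,0,0],
    [-0.05,-0.08,0.12,0,0,0],
    [-0.07,-0.12,0.12,0,0,0],
    [-0.09,-0.16,0.12,0,0,0],
    [-0.1,-0.2,0.12,0,0,0],
    [-0.1,-0.22,0.12,0,0,0],
    [-0.1,-0.22,0.12,0,0,0],
    [-0.1,-0.22,0.12,0,0,0],
  ],
)

```text
t: 20.1
tcp_pos: [0.4136, -0.2397, 0.2232]
tcp_rot: [1.044, 1.571, 0.821]
force: [-0.1, 0.2, -0.2]
finger_gap: 0.0512
```

```bash
python3 - <<'E'
from h import *
from rig import env
t=grab("top","b");s=grab("side","b");o=env.observe();print(o['tcp_pos'],o['force'],o['t'],o['finger_gap'])
cv2.imwrite("pics/tb.png",t["pixels"][:,:,::-1])
cv2.imwrite("pics/sb.png",s["pixels"][:,:,::-1])
a=cv2.resize(t["pixels"][165:245,275:355,::-1],None,fx=5,fy=5,interpolation=cv2.INTER_CUBIC);b=cv2.resize(s["pixels"][150:230,275:355,::-1],None,fx=5,fy=5,interpolation=cv2.INTER_CUBIC)
cv2.imwrite("pics/pb.png",np.hstack([a,b]))
E
```

```text
[ 0.41381605 -0.23889365  0.22306825] [ 1.23862904 -0.13939456  0.19607896] 20.2 0.051219763905498226
```

View pics/pb.png

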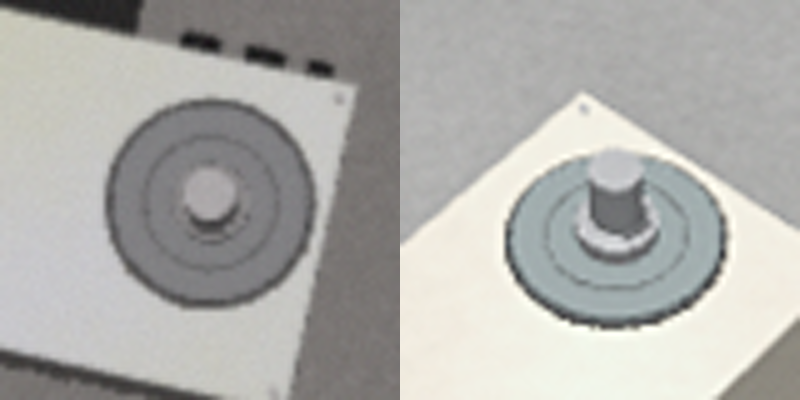

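View pics/tb.png

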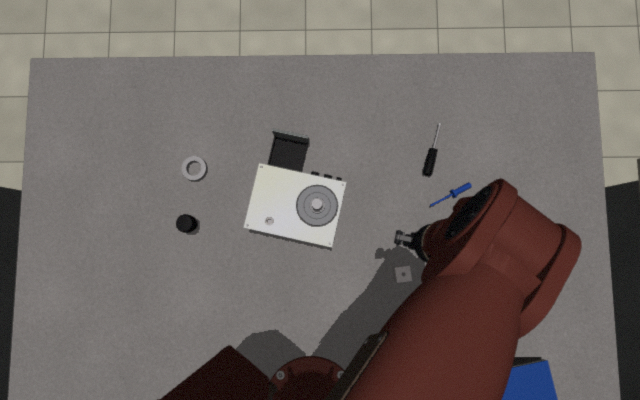

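View pics/sb.png

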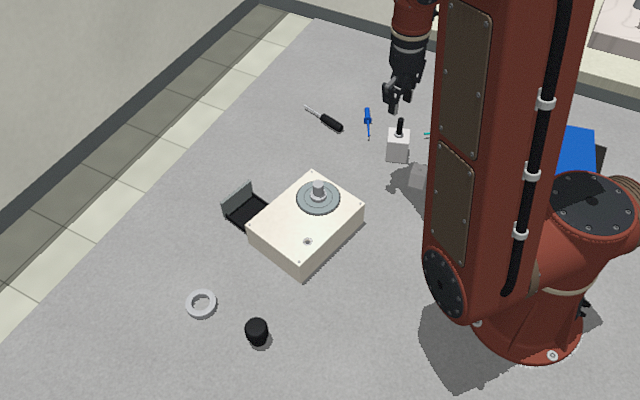

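The gauge stands upright inside the etched circle, at (317,204) in top and (318,195) in side. The pin is in its stand at (399,130) in side, the tray is out, and the eyepiece, ring gauge and driver haven't moved. The arm is clear of everything, so I'll hand in.

```bash
python3 -c "
from rig import env
print(env.sign_off(), env.observe()['t'])"
```

```text
the job is handed in; nothing more can be done
the job is handed in; nothing more can be done
```

The job is done and handed in at about 20 s. I took the black-handled pin from the larger stand and pressed its rod down the access hole, which tripped the latch and sent the tray all the way out. I then put the pin back in its stand and set the steel gauge upright on the glass.

- **Last checks:** The final pictures show the gauge upright and centred inside the etched circle, and the pin seated with its collar on the stand. The tray is out and empty. The eyepiece, ring gauge and screwdriver are where they were, and the arm is clear of everything.
- **Contact forces:** The largest reading was about 13 N, when the pin's collar met the stand. The gauge touched the glass at about 11 N, which I eased to 6 N before opening the fingers.
- **Disagreements:** The two camera views differed by 1 to 3 mm on the glass and hole centres, and TCP readings scattered by about 1 to 2 mm. Both were within the clearances.
- **Look-alike pins:** The blue one tipped over by itself early on, with the arm well away from it. The turquoise one also looks to have fallen, but the arm hid most of it, so I didn't check.

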